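# Hold up the fan hatch with its rocker bar

## Task

The board in the chassis whose hatch carries the round fan guard is to be inspected: with the fingertips, press down the square pad at the long end of the rocker bar in front of it until the front edge of the heavy hatch has risen by at least 4 cm, and finish while still holding the bar down so that the hatch stays up and still. Only press the bar, without lifting it out of its yoke, do not touch the chassis or hatch, and leave the other chassis, its bar and everything else on the bench as they are.

Things in the scene. Friction and masses are not known exactly. Their poses are not given: they have to be found in the camera images.
- fan_chassis: Fixed grey equipment chassis with a round fan guard (140 mm across) on its hatch, together with the dark steel yoke in front of it. Origin on the bench midway between the yoke's two cheeks; x points from the yoke to the chassis (away from the robot, within 13 degrees), z up. The box spans x 95 to 275 mm, y -95 to 95 mm, z 0 to 104 mm; the yoke is 50 mm wide in y, 44 mm in x and 120 mm high.
- fan_yoke (a point): The middle of the slots of that yoke, where the bar's cross pin lies: 110 mm above the fan chassis's origin. It is the axis (along the chassis's y) about which the bar rocks.
- fan_hatch: The fan chassis's heavy steel hatch (about 2.1 to 3.6 kg, 225 mm from hinge to front edge, 186 mm wide, 6 mm thick), hinged along its rear edge at chassis x 270 mm, z 106 mm. Origin at the middle of its front edge, on its underside, 106 mm above the bench when shut; axes as the chassis's when shut. It falls shut when let go. Its front lip overhangs the chassis by 50 mm and rests above the short end of the bar.
- fan_bar: Loose aluminium rocker bar (0.18 kg), its greased cross pin in the open slots of the fan yoke. 26 mm wide, 10 thick; origin on the pin; at the start its axes are the chassis's, but the bar is pitched 0.30 rad, long end high. Long end: 205 mm from the pin towards the robot, with a 40 mm square pad. Short end: 88 mm, a smooth roller under the hatch's lip. Let go, it swings back.
- fan_pad (a point): Centre of the top of the square pad at the long end of the fan chassis's bar, 185 mm along the bar from the pin, about 170 mm above the bench at the start. It sinks on an arc about the yoke's slots: pressing takes about 2 to 9 N, less as it sinks; the hatch's front edge is up by 40 mm when the pad is about 85 mm above the bench, and by about 60 mm when it is 35 mm above the bench.
- window_chassis: Fixed grey equipment chassis with a rectangular amber window (140 x 85 mm) and slots on its hatch, together with the dark steel yoke in front of it. Origin on the bench midway between the yoke's two cheeks; x points from the yoke to the chassis (away from the robot, within 13 degrees), z up. The box spans x 95 to 275 mm, y -95 to 95 mm, z 0 to 104 mm; the yoke is 50 mm wide in y, 44 mm in x and 120 mm high.
- window_yoke (a point): The middle of the slots of that yoke, where the bar's cross pin lies: 110 mm above the window chassis's origin. It is the axis (along the chassis's y) about which the bar rocks.
- window_hatch: The window chassis's heavy steel hatch (about 2.1 to 3.6 kg, 225 mm from hinge to front edge, 186 mm wide, 6 mm thick), hinged along its rear edge at chassis x 270 mm, z 106 mm. Origin at the middle of its front edge, on its underside, 106 mm above the bench when shut; axes as the chassis's when shut. It falls shut when let go. Its front lip overhangs the chassis by 50 mm and rests above the short end of the bar.
- window_bar: Loose aluminium rocker bar (0.18 kg), its greased cross pin in the open slots of the window yoke. 26 mm wide, 10 thick; origin on the pin; at the start its axes are the chassis's, but the bar is pitched 0.30 rad, long end high. Long end: 205 mm from the pin towards the robot, with a 40 mm square pad. Short end: 88 mm, a smooth roller under the hatch's lip. Let go, it swings back.
- window_pad (a point): Centre of the top of the square pad at the long end of the window chassis's bar, 185 mm along the bar from the pin, about 170 mm above the bench at the start. It sinks on an arc about the yoke's slots: pressing takes about 2 to 9 N, less as it sinks; the hatch's front edge is up by 40 mm when the pad is about 85 mm above the bench, and by about 60 mm when it is 35 mm above the bench.
- heatsink: finned aluminium heat sink, 44 x 44 x 32 mm, beside the bar of the fan chassis; origin at the underside's centre; not to be moved
- transformer: small transformer, steel core with copper winding, 42 x 44 x 34 mm, beside the bar of the window chassis; origin at the underside's centre; not to be moved
- spool: metal spool, 50 mm across, 40 mm high, standing between the two bars; origin at the underside's centre; not to be moved
- flux_jar: small amber jar, 36 mm across, 45 mm high, standing between the two yokes; origin at the underside's centre; not to be moved
- meter: handheld meter lying flat, 150 x 75 x 42 mm; origin at the underside's centre; not to be moved
- mug: white mug, 80 mm across, 95 mm high; origin at the underside's centre; not to be moved
- screwdriver: screwdriver lying on the bench to the robot's right; not to be moved

How it is judged:
By the outcome, as a careful person would: the job done as asked, in the order asked, and still so for the second after the job is handed in, while the arm keeps its last pose, push and grip.
It also fails if it takes over 32 s, if anything falls off the work surface, if the arm or the gripper's body presses on something with over 40 N, if the wrist force passes 120 N, or if a joint passes its speed limit or range.

## Robot

A 6-joint arm with a two-finger parallel gripper is mounted at the origin on the work surface. World frame = base frame: x ahead of the robot, y to its left, z up, the work surface at z = 0. Lengths are in m, angles in rad, forces in N, time in s.
With the tool pointing down it reaches from about 0.35 to 0.775 m from the base axis. Payload 5.5 kg.
Tool frame: the origin (TCP) lies midway between the tips of the shut fingers; the grasp point (between the pads) lies grip_point_offset behind it (grip_point_offset is the distance from the TCP to the grasp point, in m); z points along the fingers, y is the direction in which the jaws open and shut (so a half turn about z gives the same grasp; the last joint's range is limited). The gripper opens to 85 mm and grips with 20 to 120 N. Pads are 22 mm wide; open, the fingers measure 114 mm over their backs; the gripper's body (76 mm by 85 mm) begins 54 mm behind the grasp point. The pads swing forward as they close: fully open they stand 13 mm farther back than shut.
Start: joints at [-1.371, 0.313, 0.046, 1.304, 0, 1.431], TCP at [0.192, -0.542, 0.231] pointing down, gripper open.
Joint ranges: [-2.76, 2.76], [-0.86, 1.69], [-1.03, 1.26], [-2.2, 2.34], [-1.47, 1.5], [-3.14, 3.14]. Speed limits (rad/s): [2.57, 2.57, 3.14, 3.14, 3.14, 3.14].

## Interface

Orientations are given as a unit quaternion [w, x, y, z].
In Python, from workcell import * gives the robot as it stands.
- The arm moves only by the tool send_rows, never from a script. Its argument "series" is one flat list of numbers, 7 for each row, row after row: the shift along the tool's x, y, z in cm, then the turn, a rotation vector about the tool's x, y, z in degrees, then the opening, from 0 (shut) to 1 (fully open). A call has 1 to 10 rows; each row is the pose to reach, as a shift and turn from the pose commanded when the call began, along the tool's axes at that moment; what a row does not reach only later rows make up. A row lasts 1/12 s, in which the tool goes at most 41.7 mm and 7.16 degrees, less where a joint would pass 70% of its speed; a pose out of reach is approached as far as the arm can. A call with a gripper value outside its range is refused whole. The fingers move at their own pace and stop on an object; "newtons" is the grip in N (left out, the last holds). Time passes only in rows, so rows that repeat a pose let the fingers close. It gives the time, the measured TCP pose, the force and the opening at its end, in the units of the state.
- get_state(): the state, without advancing time (a new reading comes with each control period).
- read_camera(name): name is "scene" or "side" or "wrist"; returns the picture (480x640x3 uint8, blue, green, red); there is no depth.
- camera_info(name): a dict with "K" (3x3 intrinsics, pixels), "xyz" and "attitude" of the camera in the world. Camera axes: x right, y down, z forward; pixel columns grow to the right and rows downward; lengths in m; the calibration is good to about 2 mm. A picture is of the moment at which its call begins: read the wrist's pose just before it. camera_info takes no time and is no camera call; for the wrist camera it gives the pose at the moment of the call.
- hand_in(): hands the job in, once; it reports no verdict.
Trained networks look in the newest picture that a camera, given by its name, has taken for a name from the list of things; names that differ only in an ending like _2 or _b are one class to them, and where a whole thing is asked for, a point or a joint stands for the part that bears it (a point fixed in the world has none). Each returns a list of dicts, best first, with "p" (0 to 1); they miss things now and then, are a little off and sometimes report something else, mostly with a low value. They report only what shows in the picture. A call takes as long as a camera call.
- silhouettes(camera, label): "pixels" (480x640 bool, what is visible of it) and "box" ([left, top, width, height] in pixels, round what is visible of it).
The state is a dict: "clock": time; "joint_pos": joint angles; "qvel": joint speeds; "tau": joint torques, N m; "tcp_pos": TCP position; "orientation": TCP orientation; "wrist_force": force on the tool from outside, world axes, zero at the start; "ft_torque": the same for the moment, N m; "finger_gap": finger opening in m.
Only numpy, scipy, OpenCV 4.12 (cv2) and the standard library are available. Lean on these libraries where they do the work, as an engineer would, in place of code of your own. Each camera call takes 0.05 s, during which the arm holds its last target. There are 200 camera calls.

## Working session

There is one attempt and no reset: what is moved stays moved. The work goes in short steps, Python scripts to look and compute and a tool call to move; the robot and the scene stay as the last step left them, time stands still between calls to the robot, and variables do not carry over. Pictures are saved under pics/ and viewed, about 8 in all and at most 12, crops included, and the job is handed in when it is done.

Besides the shell and the picture viewer there is one more tool, called after ">>>" by a JSON object that holds its "op" and its "data", one argument or row to a line. send_rows: Moves the arm, as the interface text tells. Its arguments: {"type":"object","properties":{"series":{"type":"array"},"newtons":{"type":"number"}},"required":["series"]}

```bash
mkdir -p pics; ls
cat > look.py <<'E'
from workcell import *
import cv2, numpy as np
E
python3 - <<'E'
from look import *
s=get_state(); print({k:np.round(v,3) for k,v in s.items()})
for c in("scene","side","wrist"):
    i=camera_info(c); print(c,i)
im=read_camera("scene"); cv2.imwrite("pics/scene.png",im)
for l in("fan_chassis","fan_hatch","fan_bar","fan_pad","window_bar","heatsink","spool","meter","mug"):
    for r in silhouettes("scene",l)[:2]: print(l,round(r["p"],2),r["box"])
cv2.imwrite("pics/side.png",read_camera("side"))
E
```

```text
pics
{'clock': np.float64(0.0), 'joint_pos': array([-1.371,  0.314,  0.045,  1.304,  0.   ,  1.431]), 'qvel': array([-0.   , -0.002,  0.001, -0.   , -0.   , -0.002]), 'tau': array([ 1.0000e-03, -4.8062e+01,  2.9854e+01,  1.9000e-02,  0.0000e+00,
       -0.0000e+00]), 'tcp_pos': array([ 0.192, -0.542,  0.23 ]), 'orientation': array([-0.001,  0.986,  0.169, -0.   ]), 'wrist_force': array([0.131, 0.309, 1.556]), 'ft_torque': array([0.017, 0.028, 0.036]), 'finger_gap': np.float64(0.086)}
scene {'K': array([[511.84734449,   0.        , 318.37535084],
       [  0.        , 511.84734449, 241.83950221],
       [  0.        ,   0.        ,   1.        ]]), 'xyz': array([ 1.00355892, -0.77837288,  1.04800731]), 'attitude': array([-0.37471422,  0.88492485,  0.25655759, -0.10332212])}
side {'K': array([[503.76999602,   0.        , 331.38215091],
       [  0.        , 503.76999602, 236.52138758],
       [  0.        ,   0.        ,   1.        ]]), 'xyz': array([0.03713686, 1.09535279, 1.15801944]), 'attitude': array([ 0.08623977, -0.20111817,  0.88563407, -0.40959306])}
wrist {'K': array([[425.4
[... 182 characters left out ...]
 0.37354866]), 'attitude': array([ 0.13347231,  0.80566212, -0.56916796, -0.09561131])}
fan_chassis 0.87 [374.1, 203.1, 128.4, 97.7]
fan_chassis 0.74 [279.8, 248.9, 20.1, 23.6]
fan_hatch 0.97 [398.0, 201.1, 106.6, 73.2]
fan_hatch 0.62 [370.7, 202.3, 134.1, 97.9]
fan_bar 0.91 [332.2, 173.5, 81.5, 53.4]
fan_bar 0.75 [166.7, 428.4, 46.5, 51.6]
fan_pad 0.94 [334.2, 172.2, 76.7, 53.0]
fan_pad 0.69 [281.4, 324.7, 158.2, 139.5]
window_bar 0.93 [219.1, 294.7, 100.4, 65.9]
heatsink 0.52 [361.8, 203.0, 16.7, 18.4]
heatsink 0.33 [373.3, 201.0, 132.3, 98.1]
spool 0.79 [281.3, 252.3, 21.5, 18.4]
meter 0.91 [366.4, 164.9, 49.0, 30.8]
mug 0.63 [165.6, 425.7, 47.7, 54.3]
mug 0.29 [219.4, 290.9, 102.7, 71.7]
```

View pics/scene.png

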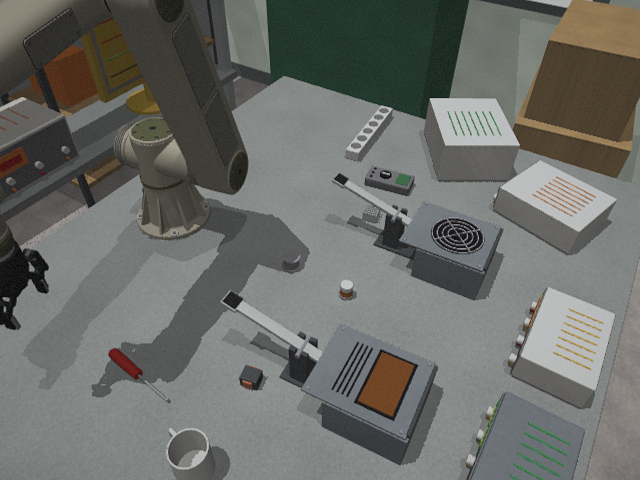

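View pics/side.png

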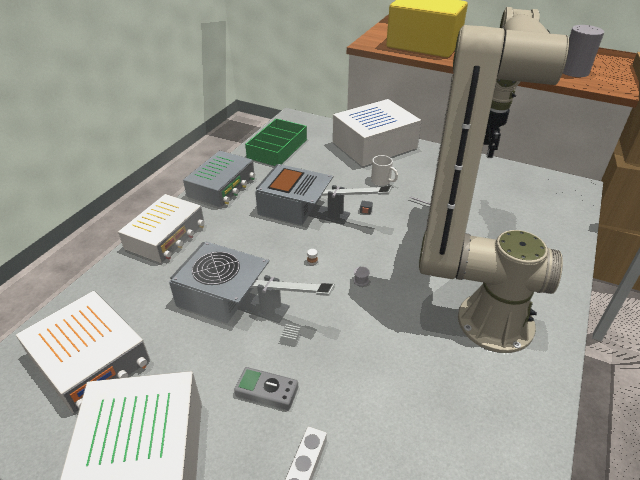

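Scene view: the fan hatch is around (455,235), with its bar running to the pad at (341,180). Side view: hatch (215,268), pad (325,288). I'll fit the chassis pose (x, y, yaw) to the hatch and bar masks in both views.

```bash
cat >> look.py <<'E'
from scipy.spatial.transform import Rotation as R
from scipy.optimize import minimize
def rot(q): return R.from_quat(np.roll(q,-1))
def proj(c,P,i=None):
    i=i or camera_info(c); p=(np.asarray(P)-i["xyz"])@rot(i["attitude"]).as_matrix(); p=p@i["K"].T
    return p[:,:2]/p[:,2:]
def plane(c,uv,z):
    i=camera_info(c); d=rot(i["attitude"]).apply(np.linalg.inv(i["K"])@[*uv,1]); return i["xyz"]+d*(z-i["xyz"][2])/d[2]
def box(a,b): return np.array([[x,y,z] for x in(a[0],b[0]) for y in(a[1],b[1]) for z in(a[2],b[2])],float)
HATCH=[box((.045,-.093,.106),(.270,.093,.112))]
def bar(pitch=.30):
    r=R.from_euler('y',pitch); o=[]
    for b in(box((-.205,-.013,-.005),(.08,.013,.005)),box((-.205,-.02,-.005),(-.165,.02,.007))): o.append(r.apply(b)+[0,0,.11])
    return o
def world(p,P): return R.from_euler('z',p[2]).apply(P)+[p[0],p[1],0]
def render(c,p,parts,i):
    m=np.zeros((480,640),np.uint8)
    for P in parts: cv2.fillConvexPoly(m,cv2.convexHull(np.round(proj(c,world(p,P),i)*16).astype(np.int32)),1,shift=4)
    return m
E
python3 - <<'E'
from look import *
obs=[]
ims={}
for c in("scene","side"):
    ims[c]=read_camera(c); i=camera_info(c)
    for l,parts in(("fan_hatch",HATCH),("fan_bar",bar())):
        rs=silhouettes(c,l)
        print(c,l,[(round(r["p"],2),np.round(r["box"])) for r in rs])
        if rs: obs.append((c,l,i,parts,rs[0]["pixels"]))
f0=plane("scene",(457,235),.112); p0=plane("scene",(341,180),.17); f1=plane("side",(215,268),.112); p1=plane("side",(325,288),.17)
print(f0,f1,p0,p1)
f=(f0+f1)/2; q=(p0+p1)/2; d=(f-q)[:2]; yaw=np.arctan2(d[1],d[0]); o=q[:2]+.177*np.array([np.cos(yaw),np.sin(yaw)])
x0=np.array([*o,yaw]); print("init",x0,np.degrees(yaw))
def cost(x,v=0):
    e=[]
    for c,l,i,parts,m in obs:
        a=cv2.GaussianBlur(render(c,x,parts,i).astype(np.float32),(0,0),1.5); b=cv2.GaussianBlur(m.astype(np.float32),(0,0),1.5)
        e.append(np.abs(a-b).sum()/m.sum())
    return e if v else sum(e)
r=minimize(cost,x0,method="Nelder-Mead",options=dict(initial_simplex=x0+np.vstack([np.zeros(3),np.diag([.015,.015,.05])])))
x=r.x; print(x,np.degrees(x[2]),np.round(cost(x,1),2)); np.save("pose.npy",x)
print("pad",world(x,R.from_euler('y',.3).apply([[-.185,0,.007]])+[0,0,.11]))
out=[]
for c in ims:
    im=ims[c]
    for P in HATCH+bar(): cv2.polylines(im,[cv2.convexHull(np.round(proj(c,world(x,P))).astype(np.int32))],1,(0,255,0),1)
    cx,cy=proj(c,world(x,np.array([[.05,0,.1]])))[0].astype(int); out.append(cv2.resize(im[cy-75:cy+75,cx-100:cx+100],(400,300),interpolation=cv2.INTER_CUBIC))
cv2.imwrite("pics/fit.png",np.hstack(out))
E
```

```text
scene fan_hatch []
scene fan_bar [(0.57, array([334., 172.,  82.,  53.]))]
side fan_hatch [(0.97, array([170., 243.,  98.,  59.]))]
side fan_bar [(0.94, array([251., 278.,  86.,  20.]))]
[0.79775115 0.26173129 0.112     ] [0.79722876 0.26476407 0.112     ] [0.45279364 0.23440239 0.17      ] [0.44430926 0.24540726 0.17      ]
init [0.62515672 0.25171914 0.06679726] 3.8272008109562523
[0.62329431 0.25250554 0.05603899] 3.210797634437917 [0.44 0.04 0.32]
pad [[0.44889989 0.24272241 0.17135859]]
```

View pics/fit.png

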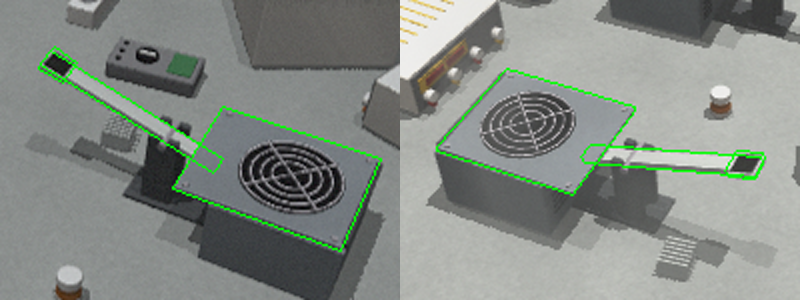

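The overlay matches in both views. Pad is about (0.449, 0.243, 0.171) and chassis yaw 3.2°. Next I work out the moves: shut the fingers, rise, and go round by a waypoint, turning the tool so its axes line up with the bar.

```bash
cat >> look.py <<'E'
def to(p,yaw,start=None):
    "shift (cm) and turn (deg) in tool axes from the present pose; yaw of tool x in world, tool down"
    s=get_state() if start is None else start
    r=rot(s["orientation"]); t=R.from_euler('z',yaw,degrees=True)*R.from_euler('x',180,degrees=True)
    return np.round(r.inv().apply(np.array(p)-s["tcp_pos"])*100,1),np.round((r.inv()*t).as_rotvec(degrees=True),1)
E
python3 - <<'E'
from look import *
print(*to((.42,-.25,.28),56)); print(*to((.192,-.542,.28),19.5)); print(get_state()["clock"])
E
```

```text
[ 31.3 -19.9  -4.9] [  0.    0.  -36.5]
[ 0.  -0.  -4.9] [ 0.  0. -0.]
0.85
```

>>> {"op": "send_rows", "data": {
  "series": [0,0,-4,0,0,0,0,31.3,-19.9,-5,0,0,-36.5,0,31.3,-19.9,-5,0,0,-36.5,0,31.3,-19.9,-5,0,0,-36.5,0,31.3,-19.9,-5,0,0,-36.5,0,31.3,-19.9,-5,0,0,-36.5,0,31.3,-19.9,-5,0,0,-36.5,0,31.3,-19.9,-5,0,0,-36.5,0,31.3,-19.9,-5,0,0,-36.5,0,31.3,-19.9,-5,0,0,-36.5,0],
  "newtons": 40
}}

```text
clock: 1.68
tcp_pos: [0.4215, -0.2481, 0.2817]
orientation: [0.0, 0.883, 0.469, 0.0]
wrist_force: [0.4, 0.8, -0.0]
finger_gap: 0.0001
```

Run:
```python
from look import *
s=get_state(); print(s["clock"],s["tcp_pos"],s["finger_gap"],s["joint_pos"])
print(*to((.449,.243,.28),93.2))
```

```text
1.6833 [ 0.42145716 -0.24810688  0.28171906] 0.00011892005277367205 [-6.96483550e-01  1.34560510e-01 -5.99375162e-02  1.37542805e+00
  1.71454895e-04  1.46784017e+00]
[ 42.3 -25.2   0.2] [  0.1   0.  -37.2]
```

>>> {"op": "send_rows", "data": {
  "series": [42.3,-25.2,0,0,0,-37.2,0,42.3,-25.2,0,0,0,-37.2,0,42.3,-25.2,0,0,0,-37.2,0,42.3,-25.2,0,0,0,-37.2,0,42.3,-25.2,0,0,0,-37.2,0,42.3,-25.2,0,0,0,-37.2,0,42.3,-25.2,0,0,0,-37.2,0,42.3,-25.2,0,0,0,-37.2,0,42.3,-25.2,0,0,0,-37.2,0,42.3,-25.2,0,0,0,-37.2,0]
}}

```text
clock: 2.52
tcp_pos: [0.4437, 0.1679, 0.2816]
orientation: [0.0, 0.687, 0.726, 0.0]
wrist_force: [1.4, 0.2, 0.1]
finger_gap: 0.0
```

Run:
```python
from look import *
s=get_state(); print(s["clock"],s["tcp_pos"],s["finger_gap"],s["joint_pos"])
print(*to((.449,.243,.20),93.2))
```

```text
2.5167 [0.44370277 0.16793641 0.28163871] 9.995686796989905e-06 [ 1.92530036e-01  1.05798008e-01 -9.32296843e-02  1.37069096e+00
 -2.19291709e-04  1.70785691e+00]
[7.5 0.9 8.2] [ 0.1  0.  -0. ]
```

>>> {"op": "send_rows", "data": {
  "series": [7.5,0.9,1,0,0,0,0,7.5,0.9,1,0,0,0,0,7.5,0.9,4,0,0,0,0,7.5,0.9,7.5,0,0,0,0,7.5,0.9,8.2,0,0,0,0,7.5,0.9,8.2,0,0,0,0,7.5,0.9,8.2,0,0,0,0]
}}

```text
clock: 3.1
tcp_pos: [0.449, 0.2409, 0.2001]
orientation: [-0.0, 0.687, 0.726, -0.0]
wrist_force: [-0.3, 0.6, 0.1]
finger_gap: -0.0
```

Run:
```python
from look import *
s=get_state(); print(s["clock"],s["tcp_pos"],s["wrist_force"],s["orientation"])
x=np.load("pose.npy"); out=[]
for c in("scene","side"):
    im=read_camera(c)
    for P in HATCH+bar(): cv2.polylines(im,[cv2.convexHull(np.round(proj(c,world(x,P))).astype(np.int32))],1,(0,255,0),1)
    cv2.drawMarker(im,tuple(np.round(proj(c,[s["tcp_pos"]])[0]).astype(int)),(0,0,255),0,5)
    cx,cy=proj(c,[s["tcp_pos"]])[0].astype(int); out.append(cv2.resize(im[cy-60:cy+60,cx-80:cx+80],(400,300),interpolation=cv2.INTER_CUBIC))
cv2.imwrite("pics/above.png",np.hstack(out))
```

```text
3.1 [0.44895865 0.24088979 0.20005926] [-0.28849551  0.63454176  0.09903096] [-8.46342085e-06  6.87487117e-01  7.26196566e-01 -1.08886922e-04]
```

View pics/above.png

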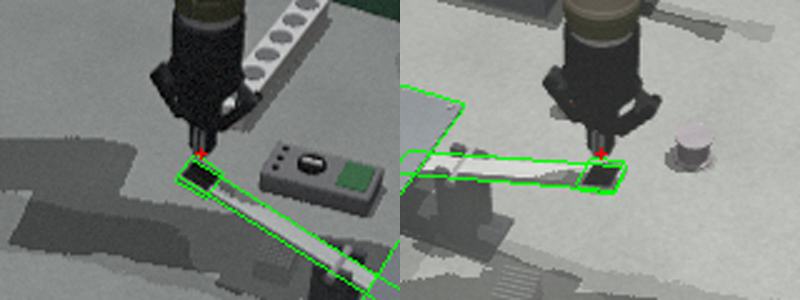

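The red TCP marker sits directly above the dark pad in both views. I'll press down along the pad's arc.

>>> {"op": "send_rows", "data": {
  "series": [0.2,0,1.5,0,0,0,0,0.2,0,2.3,0,0,0,0,0.2,-0.1,3,0,0,0,0,0.2,-0.3,3.7,0,0,0,0,0.2,-0.5,4.4,0,0,0,0,0.2,-0.6,5,0,0,0,0,0.2,-0.7,5.6,0,0,0,0,0.2,-0.8,6.2,0,0,0,0,0.2,-0.9,6.8,0,0,0,0,0.2,-0.9,7,0,0,0,0]
}}

```text
clock: 4.03
tcp_pos: [0.4393, 0.2426, 0.1297]
orientation: [-0.0, 0.687, 0.726, 0.0]
wrist_force: [-3.5, -0.3, 5.9]
finger_gap: -0.0003
```

```bash
cat > chk.py <<'E'
from look import *
import sys
s=get_state(); print(s["clock"],s["tcp_pos"],s["wrist_force"])
x=np.load("pose.npy"); th=float(sys.argv[2]); out=[]
h=float(sys.argv[3]); a=np.arcsin(h/.225); hp=[R.from_euler('y',a).apply(P-[.27,0,.106])+[.27,0,.106] for P in HATCH]
for c in("scene","side"):
    im=read_camera(c)
    for P in hp+bar(th): cv2.polylines(im,[cv2.convexHull(np.round(proj(c,world(x,P))).astype(np.int32))],1,(0,255,0),1)
    cx,cy=proj(c,world(x,np.array([[0,0,.1]])))[0].astype(int); out.append(cv2.resize(im[cy-75:cy+75,cx-100:cx+100],(400,300),interpolation=cv2.INTER_CUBIC))
cv2.imwrite("pics/%s.png"%sys.argv[1],np.hstack(out))
E
python3 chk.py mid 0.07 0.015
```

```text
4.0333 [0.43933586 0.24259522 0.12965855] [-3.45268395 -0.32397597  5.89197594]
```

View pics/mid.png

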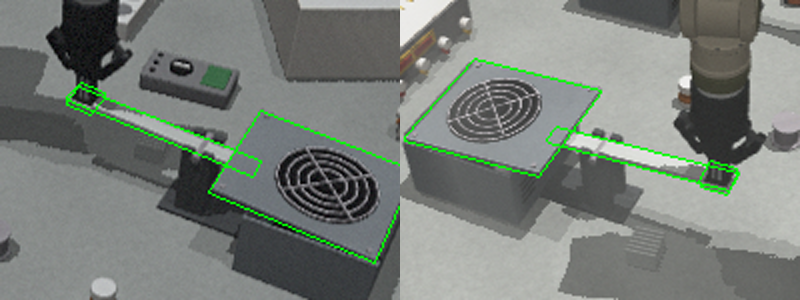

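The bar follows (θ≈0.07), the hatch is rising and the force is 6 N. I'll keep going.

>>> {"op": "send_rows", "data": {
  "series": [0,0,0.8,0,0,0,0,0,0,1.6,0,0,0,0,0,0,2.4,0,0,0,0,0,0.1,3.2,0,0,0,0,0,0.1,4,0,0,0,0,0,0.2,4.8,0,0,0,0,0,0.3,5.5,0,0,0,0,0,0.5,6.2,0,0,0,0,0,0.6,6.7,0,0,0,0,0,0.6,6.7,0,0,0,0]
}}

```text
clock: 4.97
tcp_pos: [0.4457, 0.2428, 0.0619]
orientation: [-0.0, 0.687, 0.726, -0.0]
wrist_force: [-2.0, -0.1, 2.2]
finger_gap: 0.0002
```

>>> {"op": "send_rows", "data": {
  "series": [0,0,0,0,0,0,0,0,0,0,0,0,0,0,0,0,0,0,0,0,0,0,0,0,0,0,0,0,0,0,0,0,0,0,0,0,0,0,0,0,0,0]
}}

```text
clock: 5.47
tcp_pos: [0.4456, 0.2429, 0.0624]
orientation: [0.0, 0.687, 0.726, -0.0]
wrist_force: [-2.7, -0.8, 3.2]
finger_gap: 0.0002
```

```bash
python3 chk.py end -0.3 0.05
```

```text
5.4667 [0.44560892 0.24293836 0.06237578] [-2.67455409 -0.75690073  3.16074693]
```

View pics/end.png

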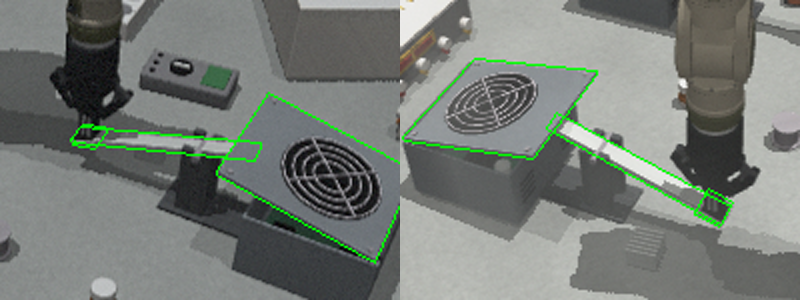

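The 50 mm-raised hatch model and the −0.3 rad bar both match the pictures. One more hold, then a numeric check of hatch rise, stillness and the other objects.

>>> {"op": "send_rows", "data": {
  "series": [0,0,0,0,0,0,0,0,0,0,0,0,0,0,0,0,0,0,0,0,0,0,0,0,0,0,0,0,0,0,0,0,0,0,0,0,0,0,0,0,0,0,0,0,0,0,0,0,0,0,0,0,0,0,0,0]
}}

```text
clock: 6.23
tcp_pos: [0.4457, 0.2429, 0.0622]
orientation: [0.0, 0.687, 0.726, -0.0]
wrist_force: [-3.6, -0.6, 4.7]
finger_gap: -0.0
```

Run:
```python
from look import *
x=np.load("pose.npy"); s=get_state(); print(s["clock"],s["tcp_pos"],s["wrist_force"],np.abs(s["qvel"]).max())
for c in("scene","side"):
    im=read_camera(c); i=camera_info(c); rs=silhouettes(c,"fan_hatch")
    old=cv2.imread("pics/%s.png"%c)
    if c=="side": print("diff vs end n/a")
    for r in rs[:1]:
        m=r["pixels"]; e=[]
        for h in np.arange(0,.081,.005):
            P=[R.from_euler('y',np.arcsin(h/.225)).apply(P-[.27,0,.106])+[.27,0,.106] for P in HATCH]
            k=render(c,x,P,i).astype(bool); e.append((k&m).sum()/(k|m).sum())
        print(c,round(r["p"],2),"rise",np.argmax(e)*5,"mm",np.round(e,2))
    cv2.imwrite("pics/fin_%s.png"%c,im)
    d=cv2.absdiff(im,old); 
    for l in("window_hatch","window_bar","meter","spool","flux_jar"):
        b=silhouettes(c,l); print(c,l,[(round(q["p"],2),np.round(q["box"])) for q in b[:1]])
```

```text
6.2333 [0.44568111 0.24293776 0.06224866] [-3.58895724 -0.57366459  4.70619207] 0.0011286526381279031
scene 0.9 rise 55 mm [0.71 0.74 0.76 0.78 0.8  0.83 0.85 0.88 0.9  0.92 0.93 0.94 0.93 0.9
 0.87 0.85 0.82]
scene window_hatch [(0.93, array([305., 326., 134., 112.]))]
scene window_bar [(0.66, array([219., 290., 104.,  72.]))]
scene meter [(0.92, array([362., 166.,  50.,  30.]))]
scene spool [(0.31, array([165., 428.,  48.,  52.]))]
scene flux_jar [(0.55, array([334., 280.,  20.,  22.]))]
diff vs end n/a
side 0.8 rise 50 mm [0.68 0.7  0.72 0.75 0.77 0.8  0.83 0.86 0.89 0.93 0.95 0.94 0.89 0.84
 0.79 0.75 0.71]
side window_hatch [(0.57, array([256., 164.,  50.,  38.]))]
side window_bar [(0.55, array([362., 188.,  28.,   9.]))]
side meter [(0.57, array([233., 367.,  65.,  43.]))]
side spool []
side flux_jar [(0.53, array([305., 252.,   8.,  11.]))]
```

View pics/fin_scene.png

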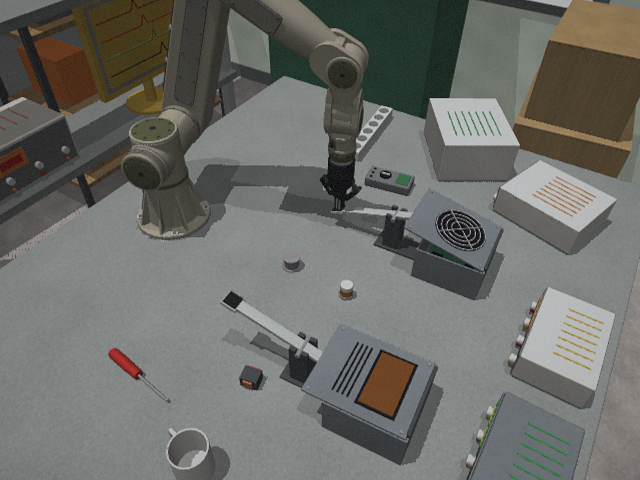

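The fan hatch is up with its board showing at (435,245), the fingers are on the pad at (340,208), and everything else is where it started. The pose is steady, so I'm handing in.

```bash
python3 -c "
from workcell import *
print(hand_in())"
```

```text
the job is handed in; nothing more can be done
None
```

I pressed the fan chassis's pad down along its arc with the shut fingertips, and handed the job in while still holding it. The fingertips were at 62 mm, about 6.5 s into the 32 s allowed.

**Hatch:** the silhouette fits put the front edge about 55 mm up in the scene camera and 50 mm in the side camera, against the 40 mm needed.

**Steadiness:** over the last 0.75 s the fingertips moved only about 0.2 mm. The downward press read 3 to 5 N, and there was a sideways load of 3 to 4 N, probably friction at the pad.

**Everything else:** in the final scene picture the bar lies in its yoke and the other objects look unmoved. The heat sink is hidden behind the bar there; in the last side crop, 0.75 s earlier, it was where it started.

**Checks that failed or disagreed:** the network did not find the spool at the end. It mistook the mug for it in the scene camera and reported nothing in the side camera. The scene picture shows the spool standing where it was. I did no pixel comparison of the bench before and after, only by eye and the network's boxes.

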